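Raise the mower's cutting height

ROBOT

A 6-joint arm with a two-finger parallel gripper is mounted at the origin on the work surface. World frame = base frame: x ahead of the robot, y to its left, z up, the work surface at z = 0. Lengths are in mm, angles in rad, forces in N, time in s.
With the tool pointing down it reaches from about 350 to 975 mm from the base axis. Payload 7.1 kg.
Tool frame: the origin (TCP) lies on the front face of the gripper's body, between the roots of the fingers; the fingertips stand 80 mm ahead of it and the grasp point (between the pads) lies 61 mm ahead of it (env.tips_ahead is the distance from the TCP to the fingertips, in mm); z points along the fingers, y is the direction in which the jaws open and shut (so a half turn about z gives the same grasp; the last joint's range is limited). The gripper opens to 88 mm and grips with 3 to 60 N. Pads are 20 mm wide; open, the fingers measure 115 mm over their backs; the gripper's body (75 mm by 178 mm) begins 61 mm behind the grasp point.
Start: joints at [-1.31, 0.423, 1.63, -0, 1.089, -0.019], TCP at [172.621, -600.673, 302.675] pointing down, gripper open.
Joint ranges: [-3, 3], [-0.9, 2.11], [0.09, 2.58], [-1.31, 4.45], [0.11, 2.69], [-2.54, 2.54]. Speed limits (rad/s): [2.39, 2.39, 3.01, 3.14, 3.14, 3.14].

INTERFACE

Orientations are given as a unit quaternion [x, y, z, w].
In Python, from station import env, set_gripper, viewer, workorder gives the robot as it stands. Calls block until the motion is done:
- env.reach(position, orientation): joint-space move of the TCP to a pose.
- env.move_l(position, rot=None, rate=150, f_stop=None): straight line of the TCP; rot=None keeps the orientation; rate is the mean speed in mm/s. With f_stop (N) it stops when the force on the tool has changed by that much, and returns True; else False.
- env.move_joints(angles): joint-space move.
- set_gripper(opening): finger opening in mm; the grip force is fixed at half the most; returns when the fingers have stopped.
- env.hold(seconds).
- env.ik(position, orientation): joint angles nearest the present ones, or None.
- env.read_state(): the state.
- viewer.camera(name): name is "scene" or "side" or "wrist"; returns the picture (420x560x3 uint8, blue, green, red); there is no depth.
- viewer.camera_params(name): a dict with "fx", "fy", "cx", "cy" (pixels), "pose" (4x4, takes a point from camera to world coordinates); the wrist camera has in their place "tool_from_camera" (4x4, takes a point from camera to tool coordinates, whose origin is the TCP and whose axes are the flange's). Camera axes: x right, y up, looking along -z (the intrinsics and any distortion apply to the point x, -y, -z); pixel columns grow to the right and rows downward; lengths in mm; the calibration is good to about 2 mm. A picture is of the moment at which its call begins: read the wrist's pose just before it. camera_params takes no time and is no camera call.
A pose or a line that the arm cannot do raises env.IKError and nothing moves.
- workorder.sign_off(): hands the job in, once; it reports no verdict.
The state is a dict: "time_s": time; "qpos": joint angles; "dq": joint speeds; "tau": joint torques, N m; "tool_pos": TCP position; "orientation": TCP orientation; "force": force on the tool from outside, world axes, zero at the start; "wrist_torque": the same for the moment, N m; "width": finger opening in mm.
Only numpy, scipy, OpenCV 4.12 (cv2) and the standard library are available. Lean on these libraries where they do the work, as an engineer would, in place of code of your own. Each camera call takes 0.05 s, during which the arm holds its last target. There are 200 camera calls.

TASK

The lawn mower lies upside down with its front wheels clipped in for the lowest cut. Set it to the highest cut: roll the wheel axle sideways out of its present clips, past the orange spring tongues, without wrenching it straight up against the fixed hooks, and snap it fully home in the pair of clips furthest up the slope, both ends under their hooks, then let go. Do not drop the wheels or disturb the loose tools and bottles around the mower.

Things in the scene. Friction and masses are not known exactly. Their poses are not given: they have to be found in the camera images.
- deck: Underside of a lawn mower lying upside down, fixed, leaning on its nose (low end) and its orange motor cover. Origin: middle of the seat line (= axle's centre line when seated) of the LOWEST clips. Axes: x up the slope (33 degrees above level), y along the axle to the left tower, z square out of the slope. Grey clip towers, 22 mm wide, at y = +105 and -105 mm, 3 clips each.
- wheelset: Front wheels, loose, 0.33 to 0.53 kg: bare steel axle, 12 mm diameter, 460 mm long, with a black wheel (124 mm diameter, 36 mm wide) fixed on each end, inner faces 364 mm apart. Origin: middle of the axle, where to grip it; y along the axle (it may turn about y). Starts snapped into the lowest pair of clips, up to 6 mm off along y.
- low_hooks: The two fixed grey hooks of the lowest clips; origin and axes as the deck. In every clip the axle lies on a grey saddle; a fixed hook on the downhill side (-x) reaches over it to 0.7 mm short of its centre line, top, a sloping lead-in, 17 mm above that line, and stops it being lifted straight out; an orange tongue stands on the uphill side (+x). Do not load the hooks over 40 N.
- low_tongue_left (a joint): Orange spring tongue of the lowest clip, left (+y) tower, rad: 0 shut, grows to 0.7 as it is pushed uphill. Way out: move the axle 9 to 10 mm uphill, along the slope, pushing both tongues over (2 N each at first, 3.5 N at 8 mm, plus friction); it is then clear of the hooks and goes out along +z. All six tongues are alike.
- low_tongue_right (a joint): The same on the right (-y) tower.
- mid_seat (a point): Middle of the seat line of the MIDDLE clips, not used: deck x 42, y 0, z 15 mm. Their tongues' flared tops reach 19 mm above this line (deck z 34 mm): carry the axle over them.
- high_seat (a point): Where the axle's middle must end: middle of the seat line of the HIGHEST clips (deck x 84, y 0, z 30 mm), axes as the deck. Way in: come down along -z up to 6 mm uphill (+x) of the line, pressing the tongues' flared tops aside, to the seat's height (further uphill it lands behind the tongues); then ease it downhill under the hooks, and the tongues shut over it.
- high_tongue_left (a joint): Orange tongue (18 mm wide) of the highest clip, left tower, rad: 0 shut, up to 0.7 as it is pushed uphill. It pivots 20 mm below and 8 mm uphill of the seat line; inner face 6.5 mm from that line; a round bead overhangs the axle by 3 mm at 6.5 mm above the line; the top flares outward to 19 mm above it.
- high_tongue_right (a joint): The same on the right (-y) tower.
- rim (a point): Nearest point of the blade chamber's round rim: deck x 120, y 0, z 45 mm; the chamber (320 mm across) goes on uphill at this height, so an upright gripper meets it: hold it square to the slope. Round the axle's middle (y within 50 mm) it is free: tray floor at deck z = -30, nose lip at x = -56 to -64, up to z = -10 mm. The big rear wheels at the high end reach 450 mm above the bench.
- threadlock: Bystander: blue thread-locker bottle with a pointed nozzle, 36 mm wide, 150 mm tall, standing beside the mower. Origin: centre of its foot.
- lube_can: Bystander: spray can with a green label, 58 mm wide, 190 mm tall, standing beside the mower. Origin: centre of its foot.
- driver: Bystander: red-handled screwdriver lying on the bench. Origin: under its middle.
- spanner: Bystander: steel spanner lying on the bench. Origin: under its middle.
- cup: Bystander: white cup for small parts, 72 mm wide, 45 mm tall, in front of the nose. Origin: centre of its foot.
- hexkey: Bystander: L-shaped hex key 110 mm long on the bench in front of the nose. Origin: at its bend.
- brush: Bystander: wooden cleaning brush lying on the bench. Origin: under its middle.

How it is judged:
By the outcome, as a careful person would: the job done as asked, in the order asked, and still so for the second after the job is handed in, with the robot touching nothing.
It also fails if it takes over 50 s, if anything falls off the work surface, if the arm or the gripper's body presses on something with over 40 N, if the wrist force passes 120 N, or if a joint passes its speed limit or range.

## Working session

There is one attempt and no reset: what is moved stays moved. The work goes in short steps, each a Python script; the robot and the scene stay as the last script left them, time stands still between calls to the robot, and variables do not carry over. Pictures are saved under pics/ and viewed, about 8 in all and at most 12, crops included, and the job is handed in when it is done.

```bash
ls; mkdir -p pics; python3 - <<'E'
from station import env, viewer
import cv2, numpy as np
np.set_printoptions(suppress=True,precision=4)
for n in("scene","side","wrist"):
    im=viewer.camera(n); cv2.imwrite(f"pics/{n}0.png",im); print(n,viewer.camera_params(n))
s=env.read_state();print(s)
E
```

```text
pics
scene {'fx': 546.5681410912781, 'fy': 546.5681410912781, 'cx': 270.4512276801542, 'cy': 205.28339483285745, 'pose': array([[  -0.1907,   -0.8583,    0.4764, 1116.1644],
       [   0.9816,   -0.1619,    0.1012,  -39.6374],
       [  -0.0097,    0.4869,    0.8734, 1205.5943],
       [   0.    ,    0.    ,    0.    ,    1.    ]])}
side {'fx': 426.56915832227605, 'fy': 426.56915832227605, 'cx': 278.8808818169343, 'cy': 206.1047331416796, 'pose': array([[   0.8704,    0.3732,   -0.3212,  234.7473],
       [  -0.4923,    0.6732,   -0.5517, -655.1364],
       [   0.0103,    0.6383,    0.7697,  834.4451],
       [   0.    ,    0.    ,    0.    ,    1.    ]])}
wrist {'fx': 311.6200306101103, 'fy': 311.6200306101103, 'cx': 279.14253345442177, 'cy': 210.56214143517715, 'tool_from_camera': array([[  0.0003,   0.9679,   0.2513,  68.6518],
       [  1.    ,  -0.0002,  -0.0006,  -0.5118],
       [ -0.0005,   0.2513,  -0.9679, -82.8589],
       [  0.    ,   0.    ,   0.    ,   1.    ]])}
{'time_s': 0.15, 'qpos': array([-1.31  ,  0.4237,  1.6305, -0.    ,  1.0886, -0.019 ]), 'dq': array([-0.0006, -0.0013, -0.0022,  0.0008, -0.0006, -0.0007]), 'tau': array([ -0.0002, -54.4982, -27.3921,   0.0645,   0.0205,  -0.0001]), 'tool_pos': array([ 172.5448, -600.3668,  302.0906]), 'orientation': array([ 0.9902,  0.1394, -0.0001, -0.0006]), 'force': array([-0.2087, -0.5924,  0.2781]), 'wrist_torque': array([ 0.0373, -0.0453, -0.0237]), 'width': 87.99297207681595}
```

```bash
python3 - <<'E'
import cv2
for n in("scene","side"):
    cv2.imwrite(f"pics/{n}0b.png",cv2.resize(cv2.imread(f"pics/{n}0.png"),(800,600),interpolation=cv2.INTER_CUBIC))
E
```

```text
(no output)
```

View pics/scene0b.png

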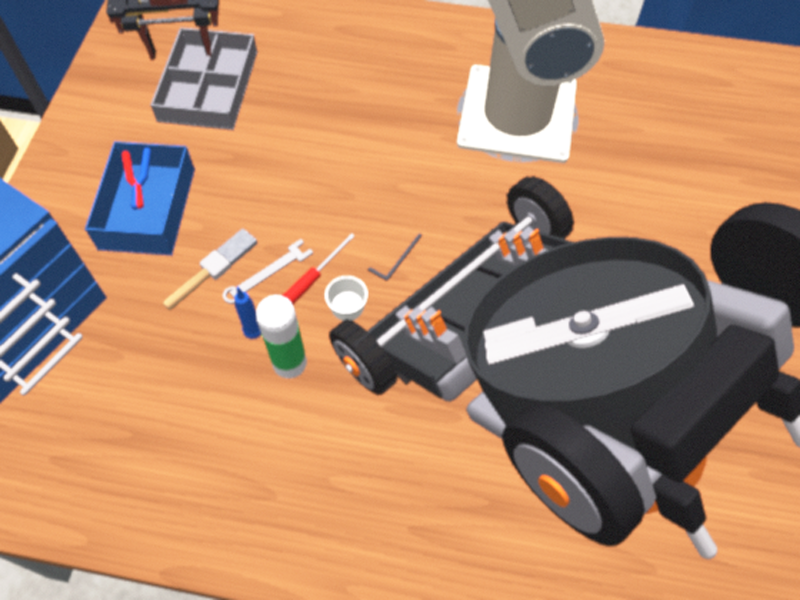

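View pics/side0b.png

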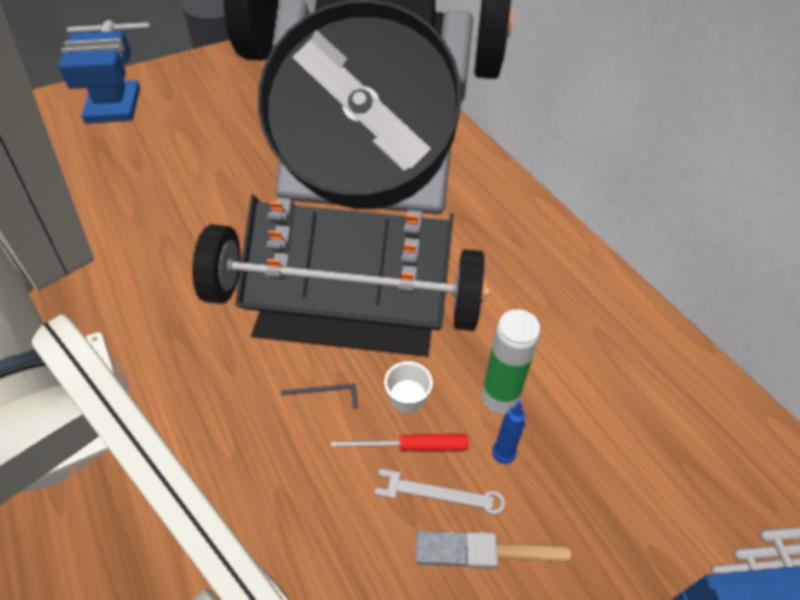

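The scene view shows the axle running from the near wheel (370,345) to the far wheel (535,215). The side view shows it from (232,264) to (460,288), in the lowest clips. The loose tools are all downhill of the nose. I'll zoom in on both to measure.

```bash
python3 - <<'E'
import cv2
a=cv2.imread("pics/scene0.png")[120:280,225:410]; cv2.imwrite("pics/c1.png",cv2.resize(a,None,fx=3.7,fy=3.7,interpolation=cv2.INTER_CUBIC))
b=cv2.imread("pics/side0.png")[130:250,130:346]; cv2.imwrite("pics/c2.png",cv2.resize(b,None,fx=3.7,fy=3.7,interpolation=cv2.INTER_CUBIC))
E
```

```text
(no output)
```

View pics/c1.png

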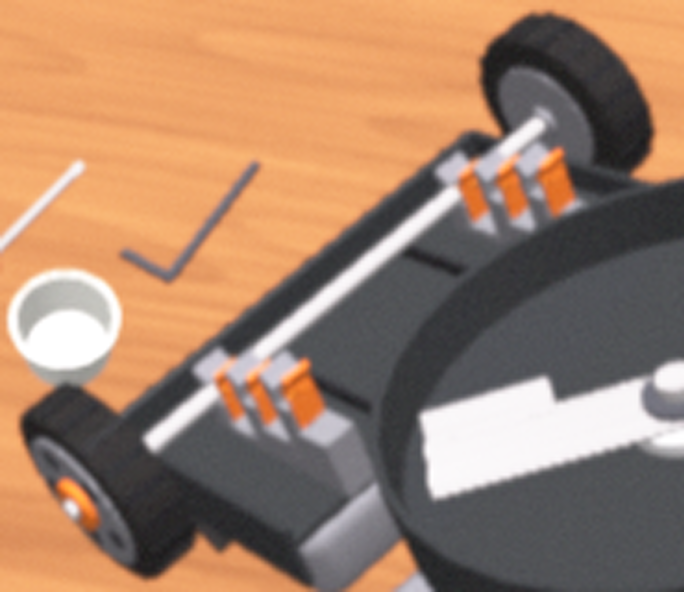

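View pics/c2.png

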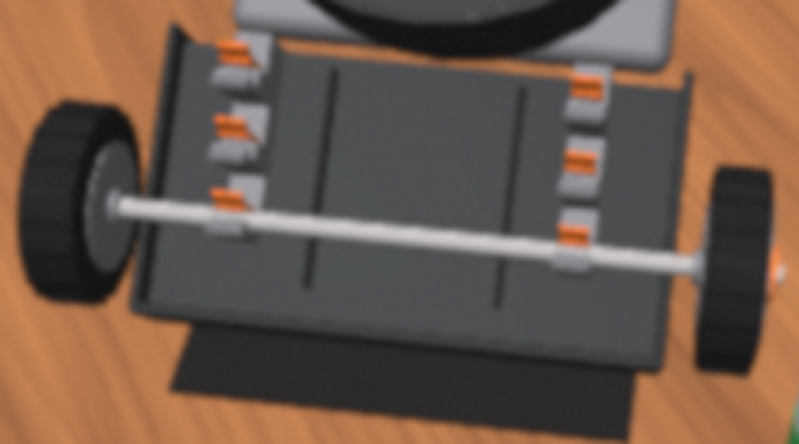

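```bash
cat > fit.py <<'E'
import numpy as np
from scipy.optimize import least_squares
from scipy.spatial.transform import Rotation as R
from station import viewer
P={n:viewer.camera_params(n) for n in("scene","side")}
def proj(n,X):
    p=P[n]; c=np.linalg.inv(p["pose"])@np.append(X,1)
    return np.array([p["cx"]+p["fx"]*c[0]/-c[2], p["cy"]+p["fy"]*c[1]/c[2]])
def deckR(yaw): return R.from_euler("ZY",[yaw,-np.radians(33)]).as_matrix()
off={"scene":(225,120),"side":(130,130)}
px=lambda n,u:(np.array(u)+.5)/3.7-.5+np.array(off[n])
axle=[("side",(125,207)),("side",(400,235.3)),("side",(680,264)),("scene",(165,432)),("scene",(305,318)),("scene",(530,134))]
tips=[("side",1,[(230,190),(234,117),(238,41)]),("side",-1,[(575,227),(582,152),(588,78)]),
      ("scene",-1,[(226,362),(257,366),(297,364)]),("scene",1,[(468,168),(508,163),(550,155)])]
ends=[("side",(111,203),182),("side",(699,265.5),-182)]
def res(v,full=False):
    o,yaw,a,b,d=v[:3],v[3],v[4],v[5],v[6]; Rm=deckR(yaw); r=[]
    for (n,u),t in zip(axle,v[7:]): r+=list((proj(n,o+Rm@[0,t,0])-px(n,u)))
    for n,s,us in tips:
        for i,u in enumerate(us): r+=list(.5*(proj(n,o+Rm@[42*i+a,105*s,15*i+b])-px(n,u)))
    for n,u,y in ends: r+=list(.4*(proj(n,o+Rm@[0,y+d,0])-px(n,u)))
    return np.array(r+[(a-10)/3,(b-19)/1,d/4])
best=min((least_squares(res,[600,-50,150,y,10,19,0,150,0,-150,-150,0,150]) for y in(1,1.6,2.2)),key=lambda s:s.cost)
v=best.x
if __name__=="__main__":
    np.set_printoptions(suppress=True,precision=3)
    print(best.cost,"o",v[:3],"yaw",np.degrees(v[3]),"abd",v[4:7]); print(res(v))
    J=best.jac; print("sd",np.sqrt(np.diag(np.linalg.inv(J.T@J)))[:7])
    from station import env
    Rm=deckR(v[3])
    for s in(1,-1):
        T=np.column_stack([Rm[:,1]*s,Rm[:,0]*s,-Rm[:,2]])
        q=R.from_matrix(T).as_quat(); print(s,q)
        for X in([0,0,150+61],[0,0,61],[84,0,91],[90,0,161]): print(X,v[:3]+Rm@X, env.ik(v[:3]+Rm@X,q))
E
python3 fit.py
```

```text
1.2607451102882574 o [474.949 -61.049 113.432] yaw 53.08312100880971 abd [11.995 19.14   0.65 ]
[ 0.046 -0.434  0.027 -0.255  0.004 -0.042 -0.027 -0.032 -0.085 -0.104
 -0.076 -0.093 -0.178  0.294 -0.314  0.211 -0.441  0.316 -0.005  0.169
 -0.026  0.241  0.108 -0.045 -0.06   0.361  0.18   0.09  -0.474  0.65
  0.225 -0.264  0.1   -0.222  0.068  0.182  0.036  0.101  0.176  0.056
  0.665  0.14   0.162]
sd [1.198 1.207 1.457 0.007 1.585 0.94  2.909]
1 [0.304 0.909 0.269 0.09 ]
[0, 0, 211] [ 405.922 -152.928  290.391] [-0.681  0.193  2.111  0.707  0.993 -2.052]
[0, 0, 61] [454.993 -87.611 164.591] [-0.487  0.461  2.162  1.005  0.691 -2.265]
[84, 0, 91] [487.494 -44.35  235.501] [-0.364  0.324  2.107  0.88   0.747 -1.966]
[90, 0, 161] [467.617 -70.808 297.475] [-0.438  0.197  2.083  0.757  0.888 -1.864]
-1 [ 0.909 -0.304  0.09  -0.269]
[0, 0, 211] [ 405.922 -152.928  290.391] [-0.681  0.193  2.111  0.707  0.993  1.09 ]
[0, 0, 61] [454.993 -87.611 164.591] [-0.487  0.461  2.162  1.005  0.691  0.876]
[84, 0, 91] [487.494 -44.35  235.501] [-0.364  0.324  2.107  0.88   0.747  1.176]
[90, 0, 161] [467.617 -70.808 297.475] [-0.438  0.197  2.083  0.757  0.888  1.278]
```

```bash
cat > h.py <<'E'
import numpy as np, cv2
from fit import v, deckR
from scipy.spatial.transform import Rotation as R
from station import env, set_gripper, viewer
np.set_printoptions(suppress=True,precision=2)
O,Rm=v[:3],deckR(v[3])
Q=R.from_matrix(np.column_stack([-Rm[:,1],-Rm[:,0],-Rm[:,2]])).as_quat()
W=lambda X:O+Rm@np.array(X,float)            # deck -> world
G=lambda X:W(np.array(X,float)+[0,0,61])      # TCP for grasp point at deck X
def st(m=""):
    s=env.read_state(); print(m,"t%.1f"%s["time_s"],"grasp(deck)",Rm.T@(s["tool_pos"]-O)-[0,0,61],"F(deck)",Rm.T@s["force"],"M(deck)",Rm.T@s["wrist_torque"],"w%.1f"%s["width"])
def wproj(X,s):
    p=viewer.camera_params("wrist"); T=np.eye(4); T[:3,:3]=R.from_quat(s["orientation"]).as_matrix(); T[:3,3]=s["tool_pos"]
    c=np.linalg.inv(T@p["tool_from_camera"])@np.append(W(X),1)
    return np.array([p["cx"]+p["fx"]*c[0]/-c[2], p["cy"]+p["fy"]*c[1]/c[2]])
E
python3 - <<'E'
from h import *
set_gripper(36)
env.reach(G([0,0,260]),Q); env.move_l(G([0,0,170]),Q,rate=150); env.hold(.3); st()
s=env.read_state(); im=viewer.camera("wrist"); cv2.imwrite("pics/w1.png",im)
im=cv2.resize(im,None,fx=1.42,fy=1.42,interpolation=cv2.INTER_CUBIC)
for X in [(0,182,0),(0,-182,0),(0,60,0),(0,-60,0),(0,0,0)]+[(42*i+12,105*q,15*i+19) for i in range(3) for q in(1,-1)]:
    u=wproj(X,s); print(X,u,u*1.42); cv2.circle(im,tuple(int(round(k)) for k in (u+.5)*1.42-.5),2,(255,0,255),-1)
cv2.imwrite("pics/w1o.png",im)
E
```

```text
t3.9 grasp(deck) [  0.01  -0.27 170.58] F(deck) [-0.54 -0.03  0.67] M(deck) [ 0.01  0.2  -0.04] w36.1
(0, 182, 0) [279.67 349.61] [397.12 496.45]
(0, -182, 0) [280.25  -2.62] [397.96  -3.73]
(0, 60, 0) [279.83 252.83] [397.35 359.01]
(0, -60, 0) [280.02 138.79] [397.62 197.08]
(0, 0, 0) [279.92 198.48] [397.48 281.84]
(12, 105, 19) [268.43 299.46] [381.17 425.24]
(12, -105, 19) [266.64  87.37] [378.62 124.07]
(54, 105, 34) [226.35 307.24] [321.42 436.27]
(54, -105, 34) [216.01  84.96] [306.73 120.65]
(96, 105, 49) [180.2  315.76] [255.88 448.38]
(96, -105, 49) [159.45  82.27] [226.42 116.83]
```

View pics/w1o.png

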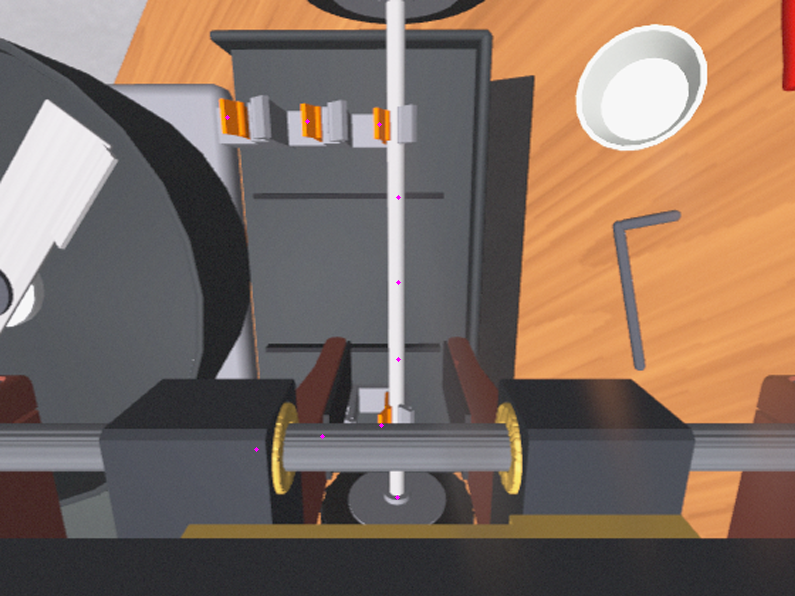

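The overlay matches to within about 1 mm: the axle is seen at column 396 against a predicted 397.5, and the tongue centres are on. I'll go down and grip.

```bash
python3 - <<'E'
from h import *
st()
print(env.move_l(G([.5,.5,30]),Q,rate=120)); st()
print(env.move_l(G([.5,.5,0]),Q,rate=40,f_stop=8)); env.hold(.2); st("down")
set_gripper(4); env.hold(.3); st("grip")
E
```

```text
t4.0 grasp(deck) [  0.03  -0.21 170.47] F(deck) [ 0.16 -0.37 -0.05] M(deck) [ 0.06  0.17 -0.03] w36.4
False
 t5.3 grasp(deck) [ 0.59  0.22 30.43] F(deck) [-0.9   0.12  0.82] M(deck) [0.05 0.17 0.  ] w36.1
False
down t6.4 grasp(deck) [0.54 0.37 0.19] F(deck) [ 0.31  0.24 -0.26] M(deck) [ 0.05  0.17 -0.04] w36.0
grip t7.2 grasp(deck) [0.47 0.47 0.02] F(deck) [-1.78 -0.    1.94] M(deck) [0.05 0.35 0.03] w11.1
```

```bash
python3 - <<'E'
from h import *
for dx in (3,6,8,9.8):
    env.move_l(G([.5+dx,.5,0]),Q,rate=15); st(dx)
env.hold(.2); st()
for z in(4,9,14):
    r=env.move_l(G([10.3,.5,z]),Q,rate=20,f_stop=12); st((z,r))
    if r: break
E
```

```text
3 t7.5 grasp(deck) [2.59 0.56 0.01] F(deck) [-7.3   0.52  3.01] M(deck) [-0.02  1.38 -0.06] w11.5
6 t7.9 grasp(deck) [ 5.09  0.56 -0.  ] F(deck) [-10.14  -0.3    3.15] M(deck) [-0.07  1.91  0.02] w10.9
8 t8.2 grasp(deck) [ 6.95  0.64 -0.11] F(deck) [-11.24  -0.72   2.31] M(deck) [-0.04  2.01 -0.02] w11.2
9.8 t8.4 grasp(deck) [ 8.85  0.73 -0.31] F(deck) [-11.54  -1.7   -1.66] M(deck) [-0.16  1.83 -0.  ] w11.3
 t8.6 grasp(deck) [ 8.81  0.71 -0.31] F(deck) [-9.59 -0.73 -1.68] M(deck) [-0.17  1.85 -0.08] w11.2
(4, False) t9.0 grasp(deck) [9.53 1.29 3.56] F(deck) [-10.2    0.46  -8.71] M(deck) [0.12 1.86 0.02] w11.6
(9, False) t9.4 grasp(deck) [10.69  0.35  9.43] F(deck) [-6.32  1.72 -1.5 ] M(deck) [0.08 1.27 0.11] w11.2
(14, False) t9.8 grasp(deck) [10.58  0.27 14.22] F(deck) [-5.31  0.38 -5.58] M(deck) [-0.    0.99  0.25] w11.2
```

```bash
python3 - <<'E'
from h import *
from fit import proj
for z in(20,28,62):
    r=env.move_l(G([10.3,.3,z]),Q,rate=20 if z<60 else 60,f_stop=15); st((z,r))
    if r: raise SystemExit
env.move_l(G([90,0,62]),Q,rate=60); env.hold(.3); st("over")
ims=[]
for n,(x,y) in(("scene",(225,100)),("side",(140,60))):
    im=viewer.camera(n); cv2.imwrite(f"pics/{n}1.png",im)
    k=4.; im=cv2.resize(im[y:y+150,x:x+200],None,fx=2,fy=2,interpolation=cv2.INTER_CUBIC); im=cv2.resize(im,None,fx=2,fy=2)
    s=env.read_state(); g=Rm.T@(s["tool_pos"]-O)-[0,0,61]
    for t in(-182,-90,0,90,182):
        u=proj(n,W(g+[0,t,0])); cv2.circle(im,tuple(int(round(c)) for c in (u-[x,y]+.5)*k-.5),2,(255,0,255),-1)
    ims.append(cv2.resize(im,(400,300),interpolation=cv2.INTER_AREA) if 0 else im)
cv2.imwrite("pics/o1a.png",ims[0]); cv2.imwrite("pics/o1b.png",ims[1])
E
```

```text
(20, False) t10.2 grasp(deck) [10.45  0.02 20.25] F(deck) [-3.38 -0.02 -3.22] M(deck) [0.09 0.95 0.2 ] w11.2
(28, False) t10.8 grasp(deck) [10.35  0.21 28.13] F(deck) [-3.71 -0.77 -3.36] M(deck) [0.04 0.75 0.13] w11.2
(62, False) t11.5 grasp(deck) [10.29  0.32 62.17] F(deck) [-3.5  -0.45 -3.43] M(deck) [ 0.01  0.59 -0.07] w11.1
over t13.3 grasp(deck) [89.86 -0.04 62.01] F(deck) [-2.15  0.2  -2.79] M(deck) [ 0.03  0.57 -0.03] w11.1
```

View pics/o1b.png

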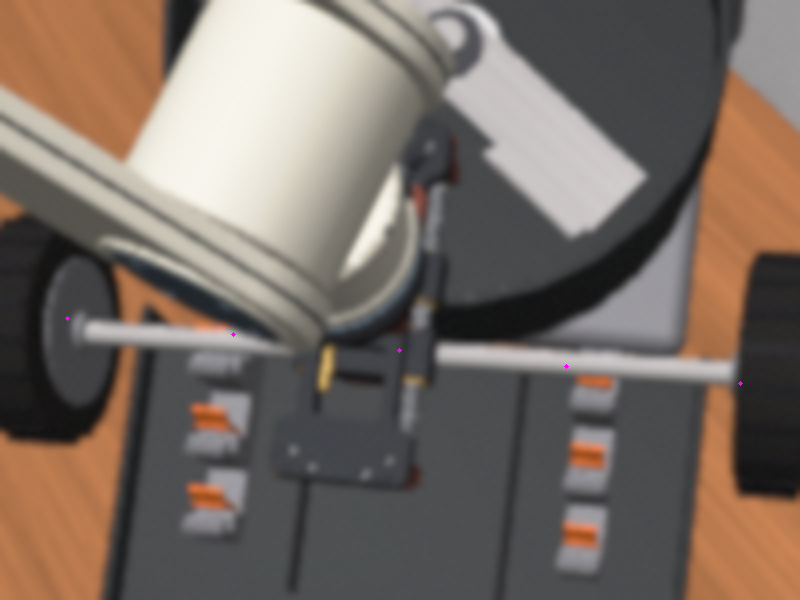

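The overlay shows the held axle turned by about 1.6° in the image: (80,328) to (738,372) against the predicted (67,318) to (740,382). I'll use the scene view to tell yaw from tilt.

View pics/o1a.png

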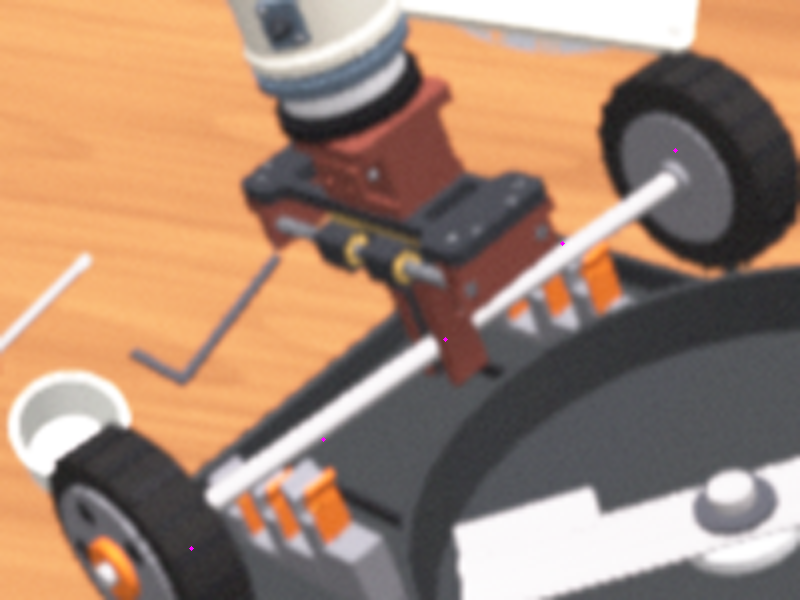

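```bash
cat > ax.py <<'E'
from h import *
from fit import proj
from scipy.optimize import least_squares
def axfit(lines,x0,yends=None):
    # lines: (cam, [px points]); unknown deck x,z of axle middle, yaw (about z), roll (about x)
    n=sum(len(p) for _,p in lines)
    def res(w):
        d=np.array([-np.tan(w[2]),1,np.tan(w[3])]); r=[];k=4
        for c,ps in lines:
            for p in ps: r+=list(proj(c,W(np.array([w[0],0,w[1]])+w[k]*d))-p); k+=1
        return np.array(r)
    s=least_squares(res,list(x0)+[0,0]+[0]*n)
    return s.x, s.cost
E
python3 - <<'E'
from ax import *
P=lambda x,y,ps:[(np.array(p)+.5)/4-.5+[x,y] for p in ps]
w,c=axfit([("side",P(140,60,[(80,328),(230,339),(590,362),(738,372)])),("scene",P(225,100,[(215,495),(320,424),(520,286),(680,176)]))],[90,62])
print("x,z",w[:2],"yaw,roll deg",np.degrees(w[2:4]),"t",w[4:],c)
E
```

```text
x,z [90.01 62.9 ] yaw,roll deg [ 0.36 -5.61] t [ 180.46   93.87 -103.07 -179.94 -157.99  -88.19   55.44  180.57] 0.03335661993782296
```

The axle has tipped about 5.6° in the grip, with its left end about 10 mm low at the tower. I'll write an automatic axle fit, check it on these saved pictures, then level the axle by tilting the tool.

```bash
cat > ax.py <<'E'
from h import *
from fit import proj
from scipy.optimize import least_squares
from scipy.ndimage import map_coordinates
TS=[t*s for t in (*range(60,90,4),*range(124,168,4)) for s in(1,-1)]
def pt(w,t): return W([w[0]-t*np.tan(w[2]),t,w[1]+t*np.tan(w[3])])
def axfit(ims,w,loud=0):
    """axle in deck frame: x,z of middle, yaw about z, roll about x, from pictures {cam: image}"""
    for half in(7,4,4,4):
        obs=[]
        for c,im in ims.items():
            b=im.min(2).astype(float)
            for t in TS:
                u=proj(c,pt(w,t)); d=proj(c,pt(w,t+5))-u; nrm=np.array([-d[1],d[0]])/np.hypot(*d)
                o=np.arange(-half,half+.01,.25); q=u[:,None]+nrm[:,None]*o
                if q.min()<1 or q[0].max()>558 or q[1].max()>418: continue
                p=map_coordinates(b,q[::-1],order=1); g=np.clip(p-150,0,None)
                if g.sum()*.25<30 or g[0]+g[-1]>10: continue
                obs.append((c,t,nrm,(u+nrm*(g@o)/g.sum())))
        f=lambda w:np.array([n@(proj(c,pt(w,t))-u) for c,t,n,u in obs])
        s=least_squares(f,w,loss="soft_l1",f_scale=.3); w=s.x
    r=f(w)
    print("axle x,z",w[:2],"yaw,roll deg",np.degrees(w[2:]),"n",{c:sum(o[0]==c for o in obs) for c in ims},"rms %.2f"%np.sqrt(np.mean(r**2)))
    return w
def look(w,tag):
    ims={c:viewer.camera(c) for c in("scene","side")}
    for c in ims: cv2.imwrite(f"pics/{c}_{tag}.png",ims[c])
    return axfit(ims,np.array(w,float))
def Gr(X,roll=0,yaw=0):
    """TCP pose, grasp point at deck X, tool turned by roll about deck x and yaw about deck z (rad)"""
    D=R.from_matrix(Rm)*R.from_euler("zx",[yaw,roll])*R.from_matrix(Rm.T)
    q=D*R.from_quat(Q); return W(X)-q.as_matrix()[:,2]*61, q.as_quat()
def st(m=""):
    s=env.read_state(); q=R.from_quat(s["orientation"]).as_matrix()
    g=Rm.T@(s["tool_pos"]+q[:,2]*61-O); print(m,"t%.1f"%s["time_s"],"grasp",g,"F",Rm.T@s["force"],"M",Rm.T@s["wrist_torque"],"w%.1f"%s["width"]); return g
E
python3 - <<'E'
from ax import *
r=lambda n:cv2.imread(f"pics/{n}.png")
axfit({"scene":r("scene1"),"side":r("side1")},np.array([90,62,0,-.09]))
axfit({"scene":r("scene0"),"side":r("side0")},np.array([0,0,0,0.]))
env.move_l(*Gr([90,0,62],np.radians(5.6)),rate=30); env.hold(.3); st()
look([90,62,0,0],"2")
E
```

```text
axle x,z [90.01 63.64] yaw,roll deg [ 0.62 -5.32] n {'scene': 28, 'side': 32} rms 0.16
axle x,z [0.3  1.57] yaw,roll deg [0.12 0.04] n {'scene': 26, 'side': 38} rms 0.10
 t14.0 grasp [90.01  0.43 62.02] F [-2.2   0.94 -2.58] M [-0.03  0.55  0.08] w11.4
axle x,z [90.23 63.57] yaw,roll deg [0.11 2.25] n {'scene': 29, 'side': 38} rms 0.36
```

```bash
python3 - <<'E'
from ax import *
r=lambda n:cv2.imread(f"pics/{n}.png")
for r0 in (-.03,0,.03): axfit({c:r(c+"_2") for c in("scene","side")},np.array([90,63,0,r0]))
ims=[]
for n,(x,y) in(("scene",(225,100)),("side",(140,60))):
    ims.append(cv2.resize(r(n+"_2")[y:y+150,x:x+200],(400,300),interpolation=cv2.INTER_CUBIC))
for i,(n,(x,y)) in enumerate((("scene",(225,100)),("side",(140,60)))):
    for t in(-182,-90,0,90,182):
        u=proj(n,W([90.2,t,63.5])); cv2.circle(ims[i],tuple(int(round(c)) for c in (u-[x,y]+.5)*2-.5),1,(255,0,255),-1)
cv2.imwrite("pics/o2.png",np.hstack(ims))
E
```

```text
axle x,z [90.23 63.57] yaw,roll deg [0.11 2.25] n {'scene': 29, 'side': 38} rms 0.36
axle x,z [90.23 63.57] yaw,roll deg [0.11 2.25] n {'scene': 29, 'side': 38} rms 0.36
axle x,z [90.23 63.57] yaw,roll deg [0.11 2.25] n {'scene': 29, 'side': 38} rms 0.36
```

View pics/o2.png

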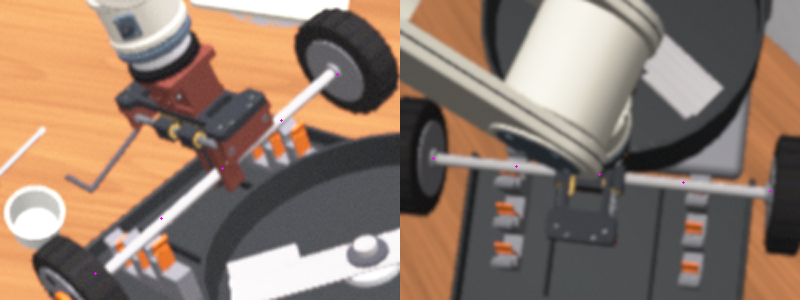

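```bash
python3 - <<'E'
s=open('ax.py').read()
s=s.replace("            for t in TS:\n","            for t in TS:\n                if c=='side' and 0<t<130: continue\n",1)
s=s.replace("if g.sum()*.25<30 or","if g.sum()*.25<30 or (g>30).sum()*.25>4.5*(1 if c=='side' else 1.6) or")
s=s.replace("'s","'s"); open('ax.py','w').write(s)
E
python3 - <<'E'
from ax import *
r=lambda n:cv2.imread(f"pics/{n}.png")
for k,r0 in (("0",None),("1",-.09),("_2",0.)):
    axfit({c:r(c+k) for c in("scene","side")},np.array([90,63,0,r0]) if r0 is not None else np.zeros(4))
look([90,63,0,0],"3")
E
```

```text
axle x,z [0.26 1.54] yaw,roll deg [0.13 0.03] n {'scene': 26, 'side': 28} rms 0.10
axle x,z [90.04 63.67] yaw,roll deg [ 0.61 -5.32] n {'scene': 28, 'side': 28} rms 0.13
axle x,z [90.22 63.57] yaw,roll deg [0.11 2.24] n {'scene': 29, 'side': 28} rms 0.38
axle x,z [90.27 63.56] yaw,roll deg [0.   1.84] n {'scene': 31, 'side': 28} rms 0.45
```

```bash
python3 - <<'E'
from ax import *
for i in range(6): look([90,63,0,0],"4"); st()
env.hold(.6)
for i in range(3): look([90,63,0,0],"5")
E
```

```text
axle x,z [90.23 63.57] yaw,roll deg [0.02 2.18] n {'scene': 29, 'side': 28} rms 0.36
 t14.3 grasp [90.02  0.02 62.02] F [-0.99 -0.61 -2.71] M [-0.01  0.54  0.03] w11.3
axle x,z [90.22 63.56] yaw,roll deg [0.06 2.2 ] n {'scene': 29, 'side': 28} rms 0.36
 t14.4 grasp [90.02 -0.01 62.02] F [-2.26  0.15 -3.89] M [-0.04  0.56  0.08] w11.0
axle x,z [90.21 63.54] yaw,roll deg [0.03 2.03] n {'scene': 30, 'side': 28} rms 0.42
 t14.5 grasp [90.01 -0.04 62.02] F [-1.84 -0.45 -2.81] M [-0.04  0.51  0.03] w11.3
axle x,z [90.17 63.53] yaw,roll deg [0.02 2.13] n {'scene': 29, 'side': 28} rms 0.36
 t14.6 grasp [89.99 -0.01 61.98] F [-2.59  0.05 -3.34] M [-0.06  0.56  0.02] w11.0
axle x,z [90.17 63.54] yaw,roll deg [0.04 2.15] n {'scene': 29, 'side': 28} rms 0.36
 t14.7 grasp [89.99  0.   62.  ] F [-1.42  0.54 -2.62] M [-0.05  0.58  0.02] w11.1
axle x,z [90.18 63.51] yaw,roll deg [0.03 2.1 ] n {'scene': 30, 'side': 28} rms 0.42
 t14.8 grasp [89.99  0.   61.99] F [-1.72  0.02 -4.08] M [-0.08  0.55  0.05] w11.0
axle x,z [90.18 63.52] yaw,roll deg [0.03 2.11] n {'scene': 30, 'side': 28} rms 0.42
axle x,z [90.19 63.5 ] yaw,roll deg [0.03 2.12] n {'scene': 30, 'side': 28} rms 0.42
axle x,z [90.18 63.53] yaw,roll deg [0.03 2.12] n {'scene': 29, 'side': 28} rms 0.36
```

```bash
sed -i 's/^    return w$/    if loud: print([(o[0][:2],o[1],round(float(e),1)) for o,e in zip(obs,r)])\n    return w/' ax.py; python3 - <<'E'
from ax import *
r=lambda n:cv2.imread(f"pics/{n}.png")
axfit({c:r(c+"_5") for c in("scene","side")},np.array([90,63,0,0.]),1)
axfit({c:r(c+"_5") for c in("side",)},np.array([90,63,0,0.]))
E
```

```text
axle x,z [90.18 63.53] yaw,roll deg [0.03 2.12] n {'scene': 29, 'side': 28} rms 0.36
[('sc', -60, 0.0), ('sc', -64, 0.0), ('sc', -68, -0.0), ('sc', 72, -1.8), ('sc', -72, -0.0), ('sc', 76, -1.6), ('sc', -76, 0.0), ('sc', 80, -1.2), ('sc', -80, 0.0), ('sc', -84, 0.0), ('sc', -88, 0.0), ('sc', 124, 0.0), ('sc', 128, 0.0), ('sc', 132, 0.1), ('sc', 136, 0.1), ('sc', 140, 0.1), ('sc', -140, -0.2), ('sc', 144, 0.1), ('sc', -144, -0.0), ('sc', 148, -0.0), ('sc', -148, 0.2), ('sc', 152, -0.1), ('sc', -152, 0.2), ('sc', 156, 0.0), ('sc', -156, 0.0), ('sc', 160, 0.1), ('sc', -160, -0.0), ('sc', 164, 0.1), ('sc', -164, -0.1), ('si', -60, 0.1), ('si', -64, -0.0), ('si', -68, -0.0), ('si', -72, 0.0), ('si', -76, 0.1), ('si', -80, 0.1), ('si', -84, -0.0), ('si', -88, -0.1), ('si', -124, -0.0), ('si', -128, -0.1), ('si', 132, 0.0), ('si', -132, -0.0), ('si', 136, -0.1), ('si', -136, 0.0), ('si', 140, -0.0), ('si', -140, 0.0), ('si', 144, 0.0), ('si', -144, -0.0), ('si', 148, 0.1), ('si', -148, -0.0), ('si', 152, 0.0), ('si', -152, 0.0), ('si', 156, -0.0), ('si', -156, 0.0), ('si', 160, -0.0), ('si', -160, 0.1), ('si', 164, 0.1), ('si', -164, 0.0)]
axle x,z [90.61 62.49] yaw,roll deg [ 8.68 33.55] n {'side': 28} rms 0.17
```

```bash
python3 - <<'E'
from ax import *
env.move_l(*Gr([90,0,60],np.radians(3.5)),rate=3); st()
w=look([90,63,0,0],"6")
env.move_l(*Gr([90,0,52],np.radians(3.5)),rate=20); env.hold(.2); st()
w=look([90,53,0,0],"7")
E
```

```text
t16.8 grasp [90.01 -0.05 60.01] F [-1.36 -0.03 -3.53] M [-0.01  0.55 -0.  ] w11.5
axle x,z [90.22 61.52] yaw,roll deg [0.03 0.04] n {'scene': 31, 'side': 28} rms 0.38
 t17.7 grasp [90.03 -0.07 52.07] F [-2.52  0.76 -3.12] M [0.01 0.6  0.04] w11.2
axle x,z [90.25 53.47] yaw,roll deg [0.04 0.02] n {'scene': 32, 'side': 28} rms 0.51
```

```bash
python3 - <<'E'
from ax import *
a=np.radians(3.5); w=[90,53.5,0,0]
for z in(48,44,40,36):
    r=env.move_l(*Gr([89.3,0,z],a),rate=15,f_stop=22); g=st((z,r)); w=look([g[0]+.2,g[2]+1.5,0,0],"d%d"%z)
    if r or abs(w[3])>.035 or abs(w[1]-1.5-g[2])>2: break
E
```

```text
(48, False) t18.2 grasp [89.02  0.06 47.84] F [-4.14 -0.45 -3.36] M [-0.03  0.89  0.04] w11.0
axle x,z [89.25 49.35] yaw,roll deg [ 0.   -0.02] n {'scene': 34, 'side': 28} rms 0.46
(44, True) t18.6 grasp [88.82 -0.23 44.83] F [-3.89 -0.21  8.62] M [0.19 0.95 0.03] w11.0
axle x,z [88.75 46.29] yaw,roll deg [0.03 0.08] n {'scene': 35, 'side': 28} rms 0.48
```

```bash
python3 - <<'E'
from ax import *
a=np.radians(3.5)
env.move_l(*Gr([90.2,0,45.5],a),rate=10); st("shift")
for z in(43,41,39,36,33):
    r=env.move_l(*Gr([90.4,0,z],a),rate=12,f_stop=22); g=st((z,r)); w=look([g[0]+.2,g[2]+1.5,0,0],"e%d"%z)
    if r or abs(w[3])>.035 or abs(w[1]-1.5-g[2])>2: break
E
```

```text
shift t19.1 grasp [90.26 -0.04 45.49] F [-5.35 -0.94  0.14] M [-0.01  0.92  0.02] w10.8
(43, True) t19.3 grasp [89.98 -0.11 44.76] F [-4.55 -0.53  9.  ] M [0.1  0.93 0.  ] w11.3
axle x,z [89.94 46.47] yaw,roll deg [0.09 0.12] n {'scene': 33, 'side': 28} rms 0.34
```

```bash
python3 - <<'E'
from ax import *
st()
c=[]
for n in("scene","side"):
    im=cv2.imread(f"pics/{n}_e43.png")
    for y in(-105,105):
        u=proj(n,W([84,y,35])).astype(int); x0=max(u[0]-33,0);y0=max(u[1]-25,0)
        c.append(cv2.resize(im[y0:y0+50,x0:x0+66],(400,300),interpolation=cv2.INTER_CUBIC))
cv2.imwrite("pics/o3.png",np.vstack([np.hstack(c[:2]),np.hstack(c[2:])]))
E
```

```text
t19.4 grasp [89.7  -0.11 44.77] F [-4.36 -0.74  8.38] M [ 0.14  0.94 -0.01] w11.5
```

View pics/o3.png

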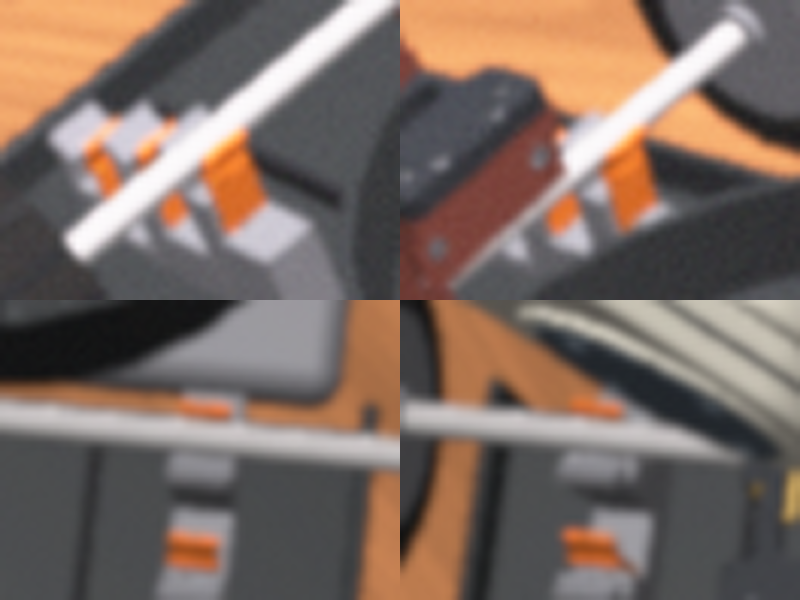

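Both ends sit between the hook and the tongue, on the correct side of the flare. I'll ease 1 mm uphill and press on.

```bash
python3 - <<'E'
from ax import *
a=np.radians(3.5)
env.move_l(*Gr([91,0,45.2],a),rate=10); st("shift")
for z in(43.5,42,40,38,36,34):
    r=env.move_l(*Gr([91.2,0,z],a),rate=8,f_stop=30); g=st((z,r)); w=look([g[0]+.2,g[2]+1.5,0,0],"f%d"%z)
    if r or abs(w[3])>.035 or abs(w[1]-1.5-g[2])>2: break
E
```

```text
shift t19.8 grasp [91.04 -0.01 45.18] F [-4.51 -1.12  0.28] M [-0.02  0.95  0.04] w11.0
(43.5, False) t20.1 grasp [91.88 -0.16 44.65] F [-4.32  3.99 18.56] M [0.87 0.8  0.07] w11.0
axle x,z [91.98 46.56] yaw,roll deg [0.14 0.11] n {'scene': 31, 'side': 28} rms 0.27
(42, False) t20.6 grasp [92.12 -0.24 43.7 ] F [-3.84  5.51 27.46] M [1.22 0.73 0.03] w11.2
axle x,z [92.2  46.24] yaw,roll deg [0.43 0.11] n {'scene': 30, 'side': 28} rms 0.15
(40, False) t21.1 grasp [91.32 -0.64 40.51] F [-5.64 -2.17  3.36] M [-0.04  1.1  -0.02] w11.6
axle x,z [91.29 43.86] yaw,roll deg [0.08 1.08] n {'scene': 31, 'side': 28} rms 0.13
(38, False) t21.6 grasp [90.98 -0.35 37.94] F [-7.16 -1.96 -0.55] M [-0.08  1.19 -0.06] w11.3
axle x,z [90.97 41.31] yaw,roll deg [-0.42  2.46] n {'scene': 29, 'side': 28} rms 0.05
```

```bash
python3 - <<'E'
from ax import *
st()
c=[]
for n in("scene","side"):
    im=cv2.imread(f"pics/{n}_f38.png")
    for y in(-105,105):
        u=proj(n,W([84,y,35])).astype(int); x0=max(u[0]-33,0);y0=max(u[1]-25,0)
        c.append(cv2.resize(im[y0:y0+50,x0:x0+66],(400,300),interpolation=cv2.INTER_CUBIC))
cv2.imwrite("pics/o4.png",np.vstack([np.hstack(c[:2]),np.hstack(c[2:])]))
E
```

```text
t21.7 grasp [90.98 -0.34 37.94] F [-6.23 -1.67 -0.37] M [-0.09  1.2  -0.04] w11.2
```

View pics/o4.png

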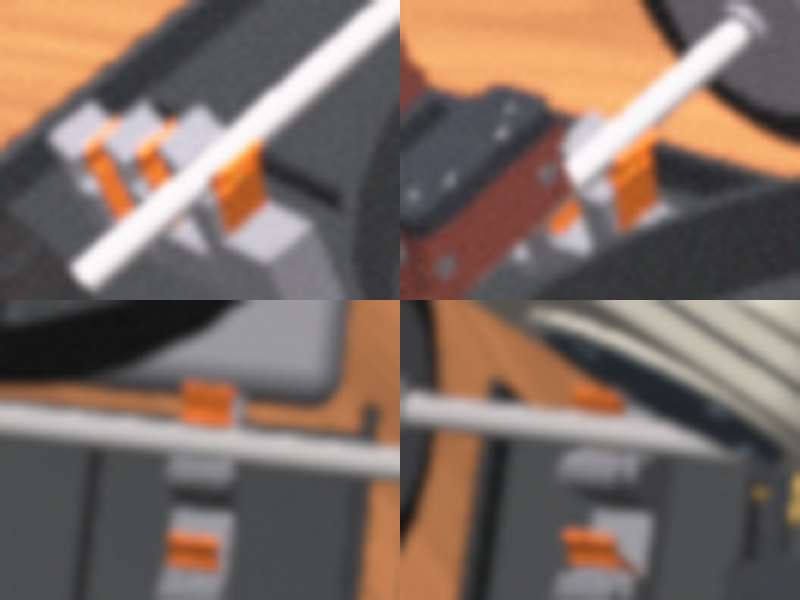

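```bash
python3 - <<'E'
from ax import *
env.move_l(*Gr([90.6,0,37.5],np.radians(.5)),rate=5); g=st("tilt"); w=look([91,41,0,0.02],"g0")
for z,ro in((35.5,0),(33.5,0)):
    r=env.move_l(*Gr([90.6,0,z],np.radians(ro)),rate=8,f_stop=30); g=st((z,r)); w=look([g[0],g[2]+w[1]-w[1]+3,0,w[3]],"g%d"%z)
    if r: break
E
```

```text
tilt t22.5 grasp [90.32 -0.14 37.38] F [-6.81 -0.42 -1.09] M [-0.07  1.18 -0.08] w10.9
axle x,z [90.33 40.77] yaw,roll deg [-0.48  2.78] n {'scene': 28, 'side': 28} rms 0.07
(35.5, False) t23.0 grasp [90.33 -0.07 35.34] F [-6.19 -1.96 -0.8 ] M [-0.03  1.2  -0.1 ] w10.9
axle x,z [90.33 38.69] yaw,roll deg [-0.51  3.47] n {'scene': 27, 'side': 28} rms 0.09
(33.5, False) t23.5 grasp [90.2   0.07 33.3 ] F [-7.15 -0.83 -0.62] M [ 0.    1.26 -0.08] w10.9
axle x,z [90.17 36.64] yaw,roll deg [-0.46  2.39] n {'scene': 28, 'side': 28} rms 0.10
```

```bash
python3 - <<'E'
from ax import *
w=[90,36.6,0,.04]
for z in(31.5,30,28.5):
    r=env.move_l(*Gr([90.3,0,z],np.radians(-.5)),rate=8,f_stop=30); g=st((z,r)); w=look([g[0],g[2]+3.3,0,w[3]],"h%d"%z)
    if r: break
E
```

```text
(31.5, False) t24.0 grasp [89.75  0.27 31.15] F [-7.63 -0.31 -4.14] M [-0.15  1.46 -0.04] w11.1
axle x,z [89.77 34.51] yaw,roll deg [-0.35  1.26] n {'scene': 29, 'side': 28} rms 0.17
(30, False) t24.4 grasp [90.11  0.29 29.83] F [-8.16 -0.05 -5.45] M [-0.12  1.46 -0.03] w11.3
axle x,z [90.11 33.19] yaw,roll deg [-0.32  0.55] n {'scene': 28, 'side': 28} rms 0.11
(28.5, False) t24.9 grasp [90.23  0.18 28.67] F [-9.71  1.97  0.92] M [ 0.1   1.57 -0.03] w10.9
axle x,z [90.22 32.09] yaw,roll deg [-0.25  0.12] n {'scene': 28, 'side': 28} rms 0.10
```

```bash
python3 - <<'E'
from ax import *
a=np.radians(-.5)
env.move_l(*Gr([90.3,0,28.1],a),rate=8); st("press")
w=[90,32,0,0]
for x in(87.5,85.5,84.2):
    r=env.move_l(*Gr([x,0,28.1],a,np.radians(.2)),rate=8,f_stop=25); g=st((x,r)); w=look([g[0],g[2]+3.4,0,0],"i%d"%x)
    if r: break
E
```

```text
press t25.2 grasp [90.21  0.19 28.53] F [-8.62  3.35  4.94] M [ 0.27  1.7  -0.04] w11.2
(87.5, False) t25.7 grasp [88.14 -0.02 28.63] F [-6.03  2.59  3.87] M [0.24 1.05 0.03] w11.2
axle x,z [88.18 32.01] yaw,roll deg [0.39 0.09] n {'scene': 28, 'side': 28} rms 0.13
(85.5, False) t26.2 grasp [86.32 -0.15 28.64] F [-4.79  2.29  2.79] M [0.25 0.93 0.01] w11.3
axle x,z [86.36 31.94] yaw,roll deg [0.29 0.09] n {'scene': 28, 'side': 28} rms 0.08
(84.2, False) t26.6 grasp [85.16 -0.22 28.57] F [0.54 3.49 5.9 ] M [0.43 0.05 0.03] w11.1
axle x,z [85.24 31.91] yaw,roll deg [0.17 0.11] n {'scene': 29, 'side': 28} rms 0.18
```

```bash
python3 - <<'E'
from ax import *
a=np.radians(-.5)
for x in(83.2,82.4):
    r=env.move_l(*Gr([x,0,28.3],a,np.radians(.1)),rate=6,f_stop=15); g=st((x,r)); w=look([g[0],g[2]+3.4,0,0],"j%d"%x)
    if r or g[0]<84.3: break
E
```

```text
(83.2, False) t27.1 grasp [84.37 -0.51 28.62] F [5.41 3.05 4.86] M [ 0.28 -0.53  0.09] w11.1
axle x,z [84.45 32.02] yaw,roll deg [0.12 0.11] n {'scene': 29, 'side': 28} rms 0.14
(82.4, False) t27.4 grasp [84.29 -0.48 28.64] F [8.21 3.2  3.37] M [ 0.36 -1.17 -0.  ] w10.9
axle x,z [84.42 32.03] yaw,roll deg [0.12 0.11] n {'scene': 29, 'side': 28} rms 0.14
```

```bash
python3 - <<'E'
from ax import *
a=np.radians(-.5)
env.move_l(*Gr([83.6,-.3,26.8],a,np.radians(.1)),rate=6,f_stop=25); g=st("press"); w=look([84.4,31.9,0,0],"k")
env.move_l(*Gr([84.3,-.3,28.6],a,np.radians(.1)),rate=6); env.hold(.2); st("relax")
set_gripper(20); env.hold(.3); st("open"); w=look([84.4,31.9,0,0],"l")
E
```

```text
press t27.8 grasp [84.39 -0.49 28.53] F [0.53 2.02 7.48] M [0.15 0.15 0.05] w11.3
axle x,z [84.5 31.8] yaw,roll deg [0.12 0.12] n {'scene': 29, 'side': 28} rms 0.13
relax t28.4 grasp [84.41 -0.5  28.63] F [1.2  0.02 2.77] M [0.03 0.14 0.06] w11.4
open t29.1 grasp [84.3  -0.3  28.59] F [ 0.87 -0.66  0.1 ] M [ 0.03  0.14 -0.03] w19.8
axle x,z [84.49 32.04] yaw,roll deg [0.12 0.12] n {'scene': 29, 'side': 28} rms 0.17
```

```bash
python3 - <<'E'
from ax import *
a=np.radians(-.5)
r=env.move_l(*Gr([84.3,-.3,60],a),rate=50,f_stop=8); st(r)
if not r: env.move_l(*Gr([60,-.3,200],a),rate=150)
env.hold(.2); st()
w=look([84.4,31.9,0,0],"m"); s=env.read_state(); im=viewer.camera("wrist"); cv2.imwrite("pics/wm.png",im)
c=[]
for n in("scene","side"):
    i=cv2.imread(f"pics/{n}_m.png")
    for y in(-105,105):
        u=proj(n,W([84,y,35])).astype(int); x0=max(u[0]-33,0);y0=max(u[1]-25,0)
        c.append(cv2.resize(i[y0:y0+50,x0:x0+66],(400,300),interpolation=cv2.INTER_CUBIC))
cv2.imwrite("pics/o5.png",np.vstack([np.hstack(c[:2]),np.hstack(c[2:])]))
p,q=[cv2.resize(cv2.imread(f"pics/{n}_m.png"),(400,300),interpolation=cv2.INTER_AREA) for n in("scene","side")]
cv2.imwrite("pics/o6.png",np.vstack([np.hstack([p,q]),np.hstack([cv2.resize(im,(400,300)),p*0])]))
# loose-object disturbance: compare start and end pictures over the bench in front of the nose (side view)
A,B=[cv2.GaussianBlur(cv2.imread(f"pics/{k}.png"),(0,0),1.5).astype(int) for k in("side0","side_m")]
d=np.abs(A-B).max(2)[255:400,190:420]; print("bench diff max",d.max(),"n>40",(d>40).sum())
E
```

```text
False t30.0 grasp [84.27 -0.3  60.08] F [ 0.49  0.39 -0.26] M [ 0.05  0.11 -0.01] w20.1
 t31.3 grasp [ 59.97   0.07 199.32] F [0.12 0.69 0.43] M [0.04 0.17 0.01] w19.7
axle x,z [84.48 32.06] yaw,roll deg [0.12 0.13] n {'scene': 35, 'side': 28} rms 0.08
bench diff max 3 n>40 0
```

View pics/o5.png

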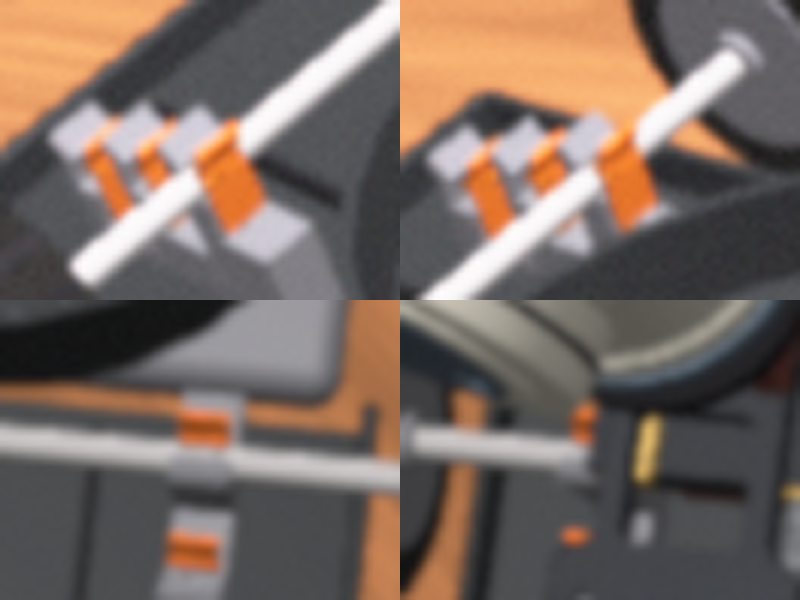

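View pics/o6.png

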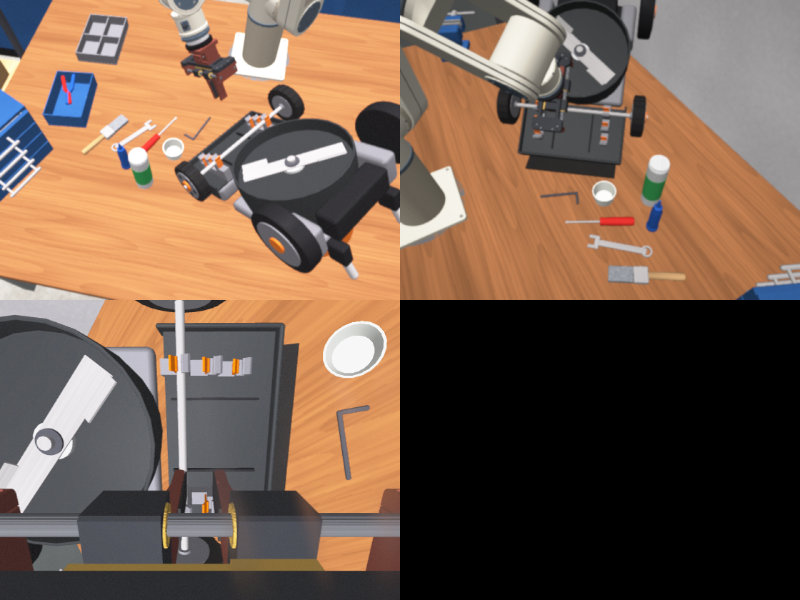

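```bash
python3 -c "
from station import env,workorder
print(workorder.sign_off(), env.read_state()['time_s'])"
```

```text
the job is handed in; nothing more can be done
the job is handed in; nothing more can be done
```

The front wheels are now in the highest clips, with both axle ends under their hooks and all tongues shut. I handed the job in at about 31 s on the robot's clock. I rolled the axle about 9 mm uphill past the orange tongues, lifted it square to the slope and carried it over the middle clips. Then I pressed it in, eased it downhill under the hooks and let go.

**Last checks:**
- **Position:** the released axle measured x 84.5, z 32.1 mm, against about 84.3 and 31.6 expected from the same camera fit at the start. It was level to 0.1° and did not move when released or when the gripper withdrew.
- **Clips:** the last scene close-up shows each end under its grey hook with the tongue shut over it. In the side view the arm partly hid the left clip.
- **Loose items:** the start and end side pictures show no change over the part of the bench in front of the nose that I compared. The overall pictures show nothing out of place.

**What did not go smoothly:**
- **Tipping:** the axle tipped about 5° in the grip on the way out, and I levelled it by tilting the tool.
- **Insertion:** it met stiff resistance about 15 mm above the seat. The right end went in before the left, at about 27 N (30 N from free), and the axle slipped about 2 mm in the grip. I don't know whether the hooks or the tongues took that load, but it was below the 40 N limit.
- **Height:** the final height is 0.5 mm above expected. That is within camera error, and pressing down moved it only 0.2 mm.
- **Sideways position:** I did not measure the axle along y after release; the gripper's own y reading was within 1 mm of where it gripped.

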